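# Pack a pinwheel layer of jewellery cartons on the dispatch crate

## Task

Get the dispatch crate ready: take the wooden ring clamp off the slab and lay it flat in the tool tray, then lay all of today's cartons flat on the slab inside the burnt-in pinwheel outlines, long cartons in the oblong places (any of them) and the square one in the middle. Only when the whole layer lies, fold both end boards up by their rails until they stand upright, and leave them so with the cartons still on their marks. There may be too few cartons to fill every outline; leave the other things on the bench where they are.

Things in the scene. Friction and masses are not known exactly. Their poses are not given: they have to be found in the camera images.
- crate: dispatch crate, fixed: a strand-board pallet slab 240 mm (x) by 176 mm (y), its flat top 50 mm above the bench; dark burnt-in outlines on it mark four oblong places in a pinwheel round a square middle place. Origin on the bench under the slab's middle, z up, y towards the left end board. Along each y edge a hinged end board sticks out sideways, low, until folded up
- place_1 (a point): centre, on the slab's top, of oblong place 1 of the pinwheel (outline 112 by 54 mm, long side along the crate's x); in the crate's frame at (-29, -58) mm. Axes as the crate's
- place_2 (a point): centre, on the slab's top, of oblong place 2 of the pinwheel (outline 112 by 54 mm, long side along the crate's y); in the crate's frame at (58, -29) mm. Axes as the crate's
- place_3 (a point): centre, on the slab's top, of oblong place 3 of the pinwheel (outline 112 by 54 mm, long side along the crate's x); in the crate's frame at (29, 58) mm. Axes as the crate's
- place_4 (a point): centre, on the slab's top, of oblong place 4 of the pinwheel (outline 112 by 54 mm, long side along the crate's y); in the crate's frame at (-58, 29) mm. Axes as the crate's
- place_mid (a point): centre, on the slab's top, of the square middle place (outline 52 by 52 mm) at the crate's own x = y = 0. With all four oblong places filled it is a 62 mm square well, 34 mm deep; neighbouring places lie 4 mm apart (5 mm round the middle one)
- carton_a: long flat cardboard carton, closed and rigid, 112 mm (its x) by 54 mm (its y) by 34 mm high, about 0.14 kg; origin at the centre of its underside, z up. The four long cartons are alike and any may go in any oblong place, either way round; absent (None from the start) in some runs
- carton_b: long flat cardboard carton, closed and rigid, 112 mm (its x) by 54 mm (its y) by 34 mm high, about 0.14 kg; origin at the centre of its underside, z up. The four long cartons are alike and any may go in any oblong place, either way round; absent (None from the start) in some runs
- carton_c: long flat cardboard carton, closed and rigid, 112 mm (its x) by 54 mm (its y) by 34 mm high, about 0.14 kg; origin at the centre of its underside, z up. The four long cartons are alike and any may go in any oblong place, either way round; absent (None from the start) in some runs
- carton_d: long flat cardboard carton, closed and rigid, 112 mm (its x) by 54 mm (its y) by 34 mm high, about 0.14 kg; origin at the centre of its underside, z up. The four long cartons are alike and any may go in any oblong place, either way round; absent (None from the start) in some runs
- ring_carton: square upright cardboard carton, 52 by 52 mm and 64 mm high, about 0.12 kg; origin at the centre of its underside, z up. Belongs in the middle place, sides parallel to the slab's; absent in some runs
- ring_clamp: wooden hand clamp for rings, a bar 136 mm long (its x; 160 mm with its wedge), 28 mm wide (its y; 24 mm wide for 15 mm either side of the middle) and 20 mm high, 0.07 kg; origin at the centre of its underside. At the start it lies on the crate's slab
- tool_tray: open wooden tray fixed on the bench, outside 205 mm (x) by 110 mm (y) by 24 mm high, walls and floor 6 mm (inside 193 by 98 mm, floor 6 mm above the bench); origin at the centre of its underside. The ring clamp lives in it, lying along its x
- board_left (a joint): angle of the left (+y side) end board about its hinge, rad: 0 = lying out level, away from the slab; 1.571 = upright; it can go on to 2.0, leaning in over the slab, for there is no stop at upright. The hinge is stiff: the board stays where it is left, and moves at about 3 N at the rail
- board_right (a joint): angle of the right (-y side) end board about its hinge, rad: 0 = lying out level, away from the slab; 1.571 = upright; it can go on to 2.0, leaning in over the slab, for there is no stop at upright. The hinge is stiff: the board stays where it is left, and moves at about 3 N at the rail
- rail_left (a point): middle of the left end board's hand rail, a round dowel 12 mm thick and 137 mm long between the board's side arms, parallel to the hinge, 108 mm from it; the hand hole between dowel and board is 40 mm wide. The board is 10 mm thick and 165 mm long; its solid part ends 62 mm from the hinge. Axes turn with the board
- rail_right (a point): middle of the right end board's hand rail, a round dowel 12 mm thick and 137 mm long between the board's side arms, parallel to the hinge, 108 mm from it; the hand hole between dowel and board is 40 mm wide. The board is 10 mm thick and 165 mm long; its solid part ends 62 mm from the hinge. Axes turn with the board
- hinge_left (a point): middle of the left end board's hinge line, which runs along the crate's x; 97 mm out (+y) from the crate's middle and 48 mm above the bench
- hinge_right (a point): middle of the right end board's hinge line, which runs along the crate's x; 97 mm out (-y) from the crate's middle and 48 mm above the bench
- salve_tin: bystander: small round metal tin, 46 mm across, 32 mm high, on the bench
- charcoal_block: bystander: black block 75 by 50 by 30 mm, on the bench
- flux_jar: bystander: small amber jar, 48 mm across, 60 mm high, on the bench
- bench_block: bystander: steel block on a rubber foot, 66 by 66 by 22 mm, on the bench
Mind the look-alikes: they are no part of the job. What is shaped like the carton_c but purple is not meant.

How it is judged:
By the outcome, as a careful person would: the job done as asked, in the order asked, and still so for the second after the job is handed in, with the robot touching nothing.
Of carton_a, carton_b, carton_c, carton_d, ring_carton only 3 to 5 are there at a start; the rules pass over those that are not, and their reading is None.
At some moment in a run one of carton_a, carton_b, carton_c, carton_d, ring_carton may be knocked a few centimetres aside while the robot is not near it.
It also fails if it takes over 210 s, if anything falls off the work surface, if the arm or the gripper's body presses on something with over 40 N, if the wrist force passes 120 N, or if a joint passes its speed limit or range.

## Robot

A 6-joint arm with a two-finger parallel gripper is mounted at the origin on the work surface. World frame = base frame: x ahead of the robot, y to its left, z up, the work surface at z = 0. Lengths are in m, angles in rad, forces in N, time in s.
With the tool pointing down it reaches from about 0.3 to 0.825 m from the base axis. Payload 5.4 kg.
Tool frame: the origin (TCP) lies between the finger pads; the fingertips stand 11 mm ahead of it and the grasp point (between the pads) lies 8 mm behind it; z points along the fingers, y is the line along which they close (so a half turn about z gives the same grasp; the last joint's range is limited). The gripper opens to 92 mm and grips with 3 to 60 N. Pads are 20 mm wide; open, the fingers measure 128 mm over their backs; the gripper's body (75 mm by 189 mm) begins 69 mm behind the grasp point.
Start: joints at [-1.425, 0.158, 1.597, -0, 1.386, -0.21], TCP at [0.2, -0.539, 0.195] pointing down, gripper open.
Joint ranges: [-2.91, 2.91], [-0.94, 2.29], [0.18, 2.7], [-1.29, 4.43], [0.17, 2.64], [-3, 3]. Speed limits (rad/s): [2.57, 2.57, 3.14, 3.14, 3.14, 3.14].

## Interface

Orientations are given as a unit quaternion [x, y, z, w].
In Python, from plant import env, viewer gives the robot as it stands.
- The arm moves only by the tool servo_tool, never from a script. Its argument "series" is a list of rows, each a list of 7 numbers: the finger opening in mm, from 0 to 91.9, then the shift along the world's x, y, z in mm, then the turn, a rotation vector about the world's x, y, z in rad. A call has exactly 5 rows; each row is the pose to reach, as a shift and turn from the pose commanded when the call began; what a row does not reach only later rows make up. A row lasts 1/10 s, in which the tool goes at most 50 mm and 8.59 degrees, less where a joint would pass 70% of its speed; a pose out of reach is approached as far as the arm can. A call with a gripper value outside its range is refused whole. The fingers move at their own pace and stop on an object; "squeeze" is the grip in N (left out, the last holds). Time passes only in rows, so rows that repeat a pose let the fingers close, or fill a call up. It gives the time, the measured TCP pose, the force, the opening and the grip force at its end, in the units of the state.
- env.read_state(): the state, without advancing time (a new reading comes with each control period).
- viewer.capture(name): name is "scene" or "top" or "wrist"; returns the picture (384x512x3 uint8, red, green, blue); there is no depth.
- viewer.camera_params(name): a dict with "fx", "fy", "cx", "cy" (pixels), "cam_to_world" (4x4, takes a point from camera to world coordinates). Camera axes: x right, y down, z forward; pixel columns grow to the right and rows downward; lengths in m; the calibration is good to about 2 mm. A picture is of the moment at which its call begins: read the wrist's pose just before it. camera_params takes no time and is no camera call; for the wrist camera it gives the pose at the moment of the call.
- env.job_done(): hands the job in; it is judged then, once.
The state is a dict: "clock": time; "joint_positions": joint angles; "joint_vel": joint speeds; "effort": joint torques, N m; "position": TCP position; "orientation": TCP orientation; "force": force on the tool from outside, world axes, zero at the start; "ft_torque": the same for the moment, N m; "opening": finger opening in m; "gripper_force": force on a finger pad.
Only numpy, scipy, OpenCV 4.12 (cv2) and the standard library are available. Lean on these libraries where they do the work, as an engineer would, in place of code of your own. Each camera call takes 0.05 s, during which the arm holds its last target. There are 200 camera calls.

## Working session

There is one attempt and no reset: what is moved stays moved. The work goes in short steps, Python scripts to look and compute and a tool call to move; the robot and the scene stay as the last step left them, time stands still between calls to the robot, and variables do not carry over. Pictures are saved under pics/ and viewed, at most 14 in all, crops included, and the job is handed in when it is done.

Besides the shell and the picture viewer there is one more tool, called after ">>>" as name(argument=value, ...), one argument or row to a line, values as JSON. servo_tool: Moves the arm, as the interface text tells. Its arguments: {"type":"object","properties":{"series":{"type":"array","items":{"type":"array","items":{"type":"number"}}},"squeeze":{"type":"number"}},"required":["series"]}

```bash
ls; mkdir -p pics
python3 - <<'E'
from plant import env, viewer
import cv2,numpy as np
s=env.read_state();print(s)
for n in("top","scene"):
    im=viewer.capture(n);cv2.imwrite(f"pics/{n}0.png",im[:,:,::-1]);p=viewer.camera_params(n);print(n,p)
E
```

```text
pics
{'clock': 0.0, 'joint_positions': array([-1.42505578e+00,  1.59042114e-01,  1.59823587e+00, -2.20685843e-05,
        1.38617887e+00, -2.10120349e-01]), 'joint_vel': array([ 0.00074774,  0.00091186, -0.00043812, -0.00044243,  0.00011897,
       -0.00011845]), 'effort': array([ 8.51736913e-04, -3.85563934e+01, -3.22112846e+01,  7.02195545e-02,
        3.78453615e-02, -1.39183876e-04]), 'position': array([ 0.2001923 , -0.53831859,  0.19372102]), 'orientation': array([ 9.84211309e-01,  1.76995003e-01,  1.91597958e-05, -9.31967439e-04]), 'force': array([-0.51238362, -0.67313954, -0.02893295]), 'ft_torque': array([ 0.01046531, -0.05104934,  0.0040061 ]), 'gripper_force': 0.0, 'opening': 0.09186101960440415}
top {'fx': 467.1881150063557, 'fy': 467.1881150063557, 'cx': 252.36102071993727, 'cy': 202.81102711340444, 'cam_to_world': array([[ 0.02352394, -0.9822117 ,  0.18629759,  0.15963405],
       [-0.99969176, -0.02459069, -0.00341702, -0.01898728],
       [ 0.00793742, -0.18615979, -0.98248742,  1.69795571],
       [ 0.        ,  0.        ,  0.        ,  1.        ]])}
scene {'fx': 373.95084518524635, 'fy': 373.95084518524635, 'cx': 259.3777497552381, 'cy': 191.77868318508274, 'cam_to_world': array([[ 0.06159644,  0.81570649, -0.57517719,  1.04039697],
       [ 0.99806788, -0.055043  ,  0.02882329, -0.0391036 ],
       [-0.00814813, -0.57584129, -0.81752089,  0.90763703],
       [ 0.        ,  0.        ,  0.        ,  1.        ]])}
```

View pics/top0.png

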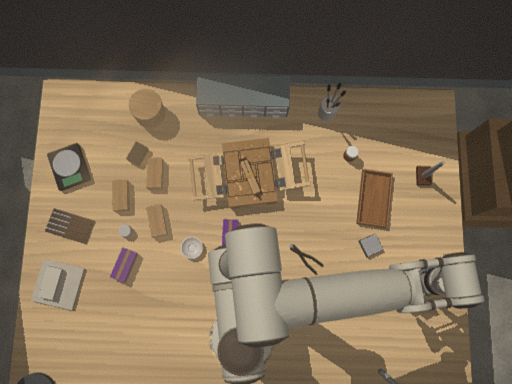

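View pics/scene0.png

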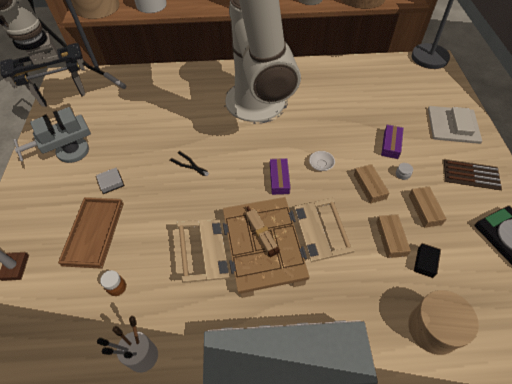

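The top view shows the crate at (250,173) with the clamp at (251,178), and the tray at (375,200). There are three long brown cartons at (155,173), (121,195) and (157,221). The purple look-alikes are at (231,235) and (124,265), and I see no ring carton. The scene view agrees.

```bash
cat > h.py <<'E'
from plant import env, viewer
import cv2,numpy as np
from scipy.spatial.transform import Rotation as R
def ray(p,uv,z):
    uv=np.atleast_2d(uv).astype(float);M=p["cam_to_world"]
    d=np.c_[(uv[:,0]-p["cx"])/p["fx"],(uv[:,1]-p["cy"])/p["fy"],np.ones(len(uv))]@M[:3,:3].T
    o=M[:3,3];return o+d*((z-o[2])/d[:,2])[:,None]
def proj(p,X):
    M=p["cam_to_world"];c=(np.atleast_2d(X)-M[:3,3])@M[:3,:3]
    return np.c_[c[:,0]/c[:,2]*p["fx"]+p["cx"],c[:,1]/c[:,2]*p["fy"]+p["cy"]]
def shot(n,f):
    s=env.read_state();p=viewer.camera_params(n);im=viewer.capture(n)[:,:,::-1].copy();cv2.imwrite(f"pics/{f}.png",im);return s,p,im
E
python3 - <<'E'
from h import *
p=viewer.camera_params("top")
for n,uv,z in [("crate",(250,173),.05),("clamp",(251,178),.07),("tray",(375,200),.024),("c1",(155,173),.034),("c2",(121,195),.034),("c3",(157,221),.034)]:
    print(n,ray(p,uv,z).round(3))
print(viewer.camera_params("wrist"))
im=cv2.imread("pics/top0.png")
cv2.imwrite("pics/crop0.png",cv2.resize(im[130:250,95:405],None,fx=2.58,fy=2.58,interpolation=cv2.INTER_CUBIC))
for u,v in [(155,173),(121,195),(157,221),(139,154),(135,210),(180,180)]: print(im[v-1:v+2,u-1:u+2].mean((0,1)))
E
```

```text
crate [[ 0.582 -0.014  0.05 ]]
clamp [[ 0.559 -0.018  0.07 ]]
tray [[ 0.499 -0.473  0.024]]
c1 [[0.577 0.334 0.034]]
c2 [[0.492 0.452 0.034]]
c3 [[0.4   0.316 0.034]]
{'fx': 335.4853679760058, 'fy': 335.4853679760058, 'cx': 253.38248731674858, 'cy': 192.3726053491529, 'cam_to_world': array([[ 0.34902254, -0.9014689 , -0.25600211,  0.2723428 ],
       [-0.93711308, -0.3361917 , -0.09377743, -0.51143852],
       [-0.00152835,  0.27263337, -0.96211679,  0.38337415],
       [ 0.        ,  0.        ,  0.        ,  1.        ]])}
[ 88.88888889 125.22222222 154.77777778]
[ 88.66666667 125.11111111 156.        ]
[ 89.55555556 126.         155.33333333]
[ 70.11111111  92.         109.55555556]
[107.55555556 145.77777778 174.22222222]
[110.22222222 149.77777778 180.        ]
```

View pics/crop0.png

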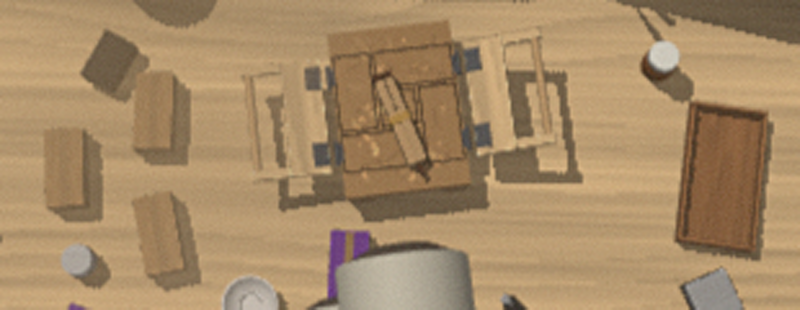

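>>> servo_tool(
  series=[
    [91,107,174,19,0,0,-0.119],
    [91,107,174,19,0,0,-0.119],
    [91,107,174,19,0,0,-0.119],
    [91,107,174,19,0,0,-0.119],
    [91,107,174,19,0,0,-0.119],
  ],
)

```text
clock: 0.6
position: [0.3094, -0.3612, 0.2139]
orientation: [0.993, 0.121, 0.001, -0.0]
force: [0.2, -1.3, 0.4]
opening: 0.0911
gripper_force: 0.0
```

>>> servo_tool(
  series=[
    [91,107,174,19,0,0,-0.119],
    [91,107,174,19,0,0,-0.119],
    [91,107,174,19,0,0,-0.119],
    [91,107,174,19,0,0,-0.119],
    [91,107,174,19,0,0,-0.119],
  ],
)

```text
clock: 1.1
position: [0.4162, -0.1876, 0.2331]
orientation: [0.998, 0.062, 0.001, -0.0]
force: [0.7, -0.1, 0.2]
opening: 0.0906
gripper_force: 0.0
```

>>> servo_tool(
  series=[
    [91,107,174,19,0,0,-0.119],
    [91,107,174,19,0,0,-0.119],
    [91,107,174,19,0,0,-0.119],
    [91,107,174,19,0,0,-0.119],
    [91,107,174,19,0,0,-0.119],
  ],
)

```text
clock: 1.6
position: [0.523, -0.0144, 0.2516]
orientation: [1.0, 0.001, 0.0, -0.0]
force: [0.1, -0.4, -0.4]
opening: 0.0909
gripper_force: 0.0
```

Run:
```python
from h import *
s,p,im=shot("wrist","w1");print(s["clock"],s["position"],s["orientation"])
cv2.imwrite("pics/w1b.png",cv2.resize(im,None,fx=1.56,fy=1.56,interpolation=cv2.INTER_CUBIC))
```

```text
1.6 [ 0.5230012  -0.01444782  0.25161724] [ 9.99998838e-01  1.44462828e-03  2.99077403e-04 -3.84749841e-04]
```

View pics/w1b.png

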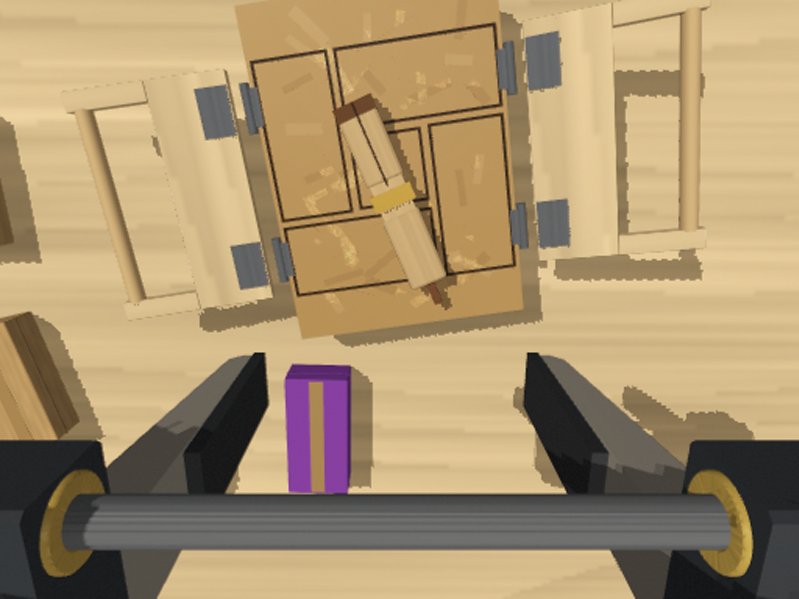

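Run:
```python
from h import *
from scipy.optimize import least_squares
s=env.read_state();p=viewer.camera_params("wrist")
k=384/600
P={3:(29,58,56,27),2:(58,-29,27,56),1:(-29,-58,56,27),4:(-58,29,27,56)}
def c(n,sx,sy): x,y,hx,hy=P[n];return (x+sx*hx,y+sy*hy)
pts=[(c(3,1,1),(252,62)),(c(3,1,-1),(326,51)),(c(3,-1,1),(284,220)),(c(3,-1,-1),(352,210)),
(c(2,1,1),(335,48)),(c(2,1,-1),(497,24)),(c(2,-1,-1),(501,105)),
(c(1,1,1),(430,125)),(c(1,1,-1),(502,115)),(c(1,-1,-1),(514,265)),(c(1,-1,1),(447,274)),
(c(4,1,1),(287,229)),(c(4,-1,1),(298,295))]
A=np.array([a for a,_ in pts])/1000;W=ray(p,np.array([b for _,b in pts])*k,.05)[:,:2]
def f(q): cc,ss=np.cos(q[2]),np.sin(q[2]);return ((A@np.array([[cc,ss],[-ss,cc]])+q[:2])-W)
r=least_squares(lambda q:f(q).ravel(),[.58,-.01,.1]);print("crate",r.x.round(4),(f(r.x)*1000).round(1).tolist())
C=ray(p,np.array([(334,109),(372,94),(446,275),(414,290),(393,198)])*k,.07)[:,:2];print("clamp",C.round(4),C[:4].mean(0),np.linalg.norm(C[0]-C[3]),np.linalg.norm(C[0]-C[1]))
d=C[:2].mean(0)-C[2:4].mean(0);print(np.degrees(np.arctan2(d[1],d[0])))
t=viewer.camera_params("top");f0=np.array([95,130])
T=ray(t,np.array([(692,102),(769,110),(758,254),(676,243)])/2.58+f0,.024)[:,:2];print("tray",T.round(3),T.mean(0),[np.linalg.norm(T[i]-T[i-1]).round(3) for i in range(4)])
d=(T[0]+T[1]-T[2]-T[3]);print(np.degrees(np.arctan2(d[1],d[0])))
```

```text
crate [ 0.5875 -0.0109  0.1438] [[1.1, 1.3], [1.8, -1.1], [-1.8, 1.3], [-1.5, -1.5], [0.4, 1.2], [1.4, -0.0], [-0.7, -2.1], [1.0, 1.3], [1.9, -1.6], [-1.2, -2.3], [-1.8, 0.4], [0.9, 2.6], [-1.5, 0.6]]
clamp [[ 0.6267  0.0264]
 [ 0.6361  0.001 ]
 [ 0.5135 -0.0515]
 [ 0.5022 -0.0284]
 [ 0.5684 -0.013 ]] [ 0.56960336 -0.01315209] 0.1360415879938603 0.027099335561742554
23.476075348668118
tray [[ 0.613 -0.432]
 [ 0.604 -0.543]
 [ 0.395 -0.52 ]
 [ 0.408 -0.406]] [ 0.50480923 -0.47530687] [np.float64(0.207), np.float64(0.111), np.float64(0.21), np.float64(0.116)]
-6.753253573005117
```

>>> servo_tool(
  series=[
    [70,47,1,-130,0,0,0.41],
    [70,47,1,-130,0,0,0.41],
    [70,47,1,-130,0,0,0.41],
    [70,47,1,-130,0,0,0.41],
    [70,47,1,-130,0,0,0.41],
  ],
)

```text
clock: 2.15
position: [0.5675, -0.0177, 0.1216]
orientation: [0.98, 0.201, -0.001, -0.0]
force: [0.2, -0.1, 0.6]
opening: 0.07
gripper_force: 0.0
```

>>> servo_tool(
  series=[
    [70,0,0,-30,0,0,0],
    [70,0,0,-56,0,0,0],
    [70,0,0,-56,0,0,0],
    [70,0,0,-56,0,0,0],
    [70,0,0,-56,0,0,0],
  ],
)

```text
clock: 2.65
position: [0.5702, -0.0168, 0.0688]
orientation: [0.979, 0.203, 0.002, 0.001]
force: [0.3, 0.7, 0.2]
opening: 0.0693
gripper_force: 0.0
```

>>> servo_tool(
  series=[
    [0,0,0,0,0,0,0],
    [0,0,0,0,0,0,0],
    [0,0,0,0,0,0,0],
    [0,0,0,0,0,0,0],
    [0,0,0,0,0,0,0],
  ],
  squeeze=20,
)

```text
clock: 3.15
position: [0.5682, -0.0159, 0.0657]
orientation: [0.979, 0.203, -0.0, -0.0]
force: [-0.9, 0.5, -0.4]
opening: 0.0319
gripper_force: 0.0
```

>>> servo_tool(
  series=[
    [0,0,0,0,0,0,0],
    [0,0,0,0,0,0,0],
    [0,0,0,0,0,0,0],
    [0,0,0,0,0,0,0],
    [0,0,0,0,0,0,0],
  ],
)

```text
clock: 3.65
position: [0.5683, -0.016, 0.0657]
orientation: [0.979, 0.203, 0.0, -0.0]
force: [0.1, 0.0, 0.4]
opening: 0.0004
gripper_force: 0.0
```

>>> servo_tool(
  series=[
    [0,0,0,30,0,0,0],
    [0,0,0,60,0,0,0],
    [0,0,0,100,0,0,0],
    [0,0,0,120,0,0,0],
    [0,0,0,120,0,0,0],
  ],
)

```text
clock: 4.15
position: [0.5707, -0.0165, 0.1897]
orientation: [0.979, 0.203, 0.003, 0.002]
force: [-0.2, -0.5, 0.2]
opening: 0.0007
gripper_force: 0.0
```

>>> servo_tool(
  series=[
    [90,-60,0,60,0,0,-0.4],
    [90,-60,0,60,0,0,-0.4],
    [90,-60,0,60,0,0,-0.4],
    [90,-60,0,60,0,0,-0.4],
    [90,-60,0,60,0,0,-0.4],
  ],
)

```text
clock: 4.65
position: [0.5075, -0.0158, 0.2438]
orientation: [1.0, 0.006, -0.001, -0.0]
force: [0.4, 0.0, -0.8]
opening: 0.0381
gripper_force: 0.0
```

Run:
```python
from h import *
s,p,im=shot("wrist","w2");print(s["clock"],s["position"],s["orientation"],p["cam_to_world"][:3,3])
cv2.imwrite("pics/w2b.png",cv2.resize(im,None,fx=1.5625,fy=1.5625,interpolation=cv2.INTER_CUBIC))
```

```text
4.65 [ 0.50754917 -0.0157924   0.24384176] [ 9.99983275e-01  5.59294196e-03 -1.41304129e-03 -4.14037778e-04] [ 0.58504231 -0.01472258  0.43314149]
```

View pics/w2b.png

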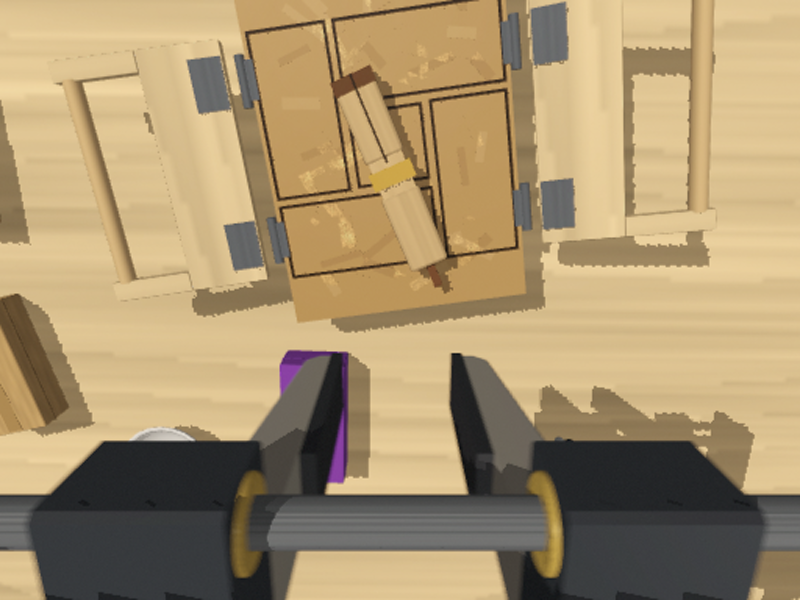

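The clamp has not moved (gold band at (393,176)), so the fingers closed above it. I'll go back down with the fingers open and look.

>>> servo_tool(
  series=[
    [60,61,0,-120,0,0,0.4],
    [60,61,0,-120,0,0,0.4],
    [60,61,0,-120,0,0,0.4],
    [60,61,0,-120,0,0,0.4],
    [60,61,0,-120,0,0,0.4],
  ],
)

```text
clock: 5.2
position: [0.5685, -0.0158, 0.1249]
orientation: [0.979, 0.202, -0.001, -0.001]
force: [0.7, 0.0, 0.7]
opening: 0.0601
gripper_force: 0.0
```

>>> servo_tool(
  series=[
    [60,0,0,-30,0,0,0],
    [60,0,0,-58,0,0,0],
    [60,0,0,-58,0,0,0],
    [60,0,0,-58,0,0,0],
    [60,0,0,-58,0,0,0],
  ],
)

```text
clock: 5.7
position: [0.5711, -0.0165, 0.0707]
orientation: [0.979, 0.203, 0.002, 0.001]
force: [0.0, -0.5, 0.5]
opening: 0.0598
gripper_force: 0.0
```

Run:
```python
from h import *
s,p,im=shot("wrist","w3");print(s["clock"],s["position"],s["orientation"],s["opening"],proj(p,s["position"]),proj(p,[.5684,-.013,.07]))
t=viewer.camera_params("scene");a=viewer.capture("scene")[:,:,::-1]
print(proj(t,s["position"]))
a=cv2.resize(a[180:290,200:320],None,fx=3.2,fy=3.2,interpolation=cv2.INTER_CUBIC)
b=cv2.resize(im,(400,300));o=np.zeros((360,800,3),np.uint8);o[:352,:384]=a;o[:300,400:]=b
cv2.imwrite("pics/w3b.png",o)
```

```text
5.7 [ 0.57114836 -0.01647083  0.07071187] [0.97921691 0.20280187 0.00213947 0.00103023] 0.059784995064779044 [[254.0230612  229.43112175]] [[246.99376172 230.74776418]]
[[259.57530098 230.13157191]]
```

View pics/w3b.png

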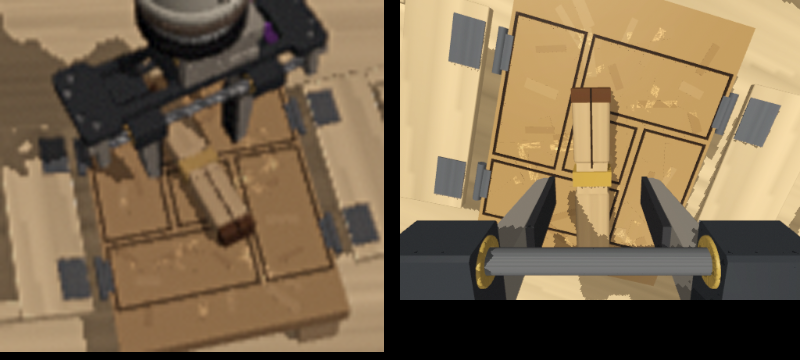

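>>> servo_tool(
  series=[
    [30,0,2,-3,0,0,0],
    [30,0,2,-3,0,0,0],
    [30,0,2,-3,0,0,0],
    [30,0,2,-3,0,0,0],
    [20,0,2,-3,0,0,0],
  ],
)

```text
clock: 6.3
position: [0.5692, -0.014, 0.0647]
orientation: [0.979, 0.203, -0.0, -0.0]
force: [-0.7, -0.2, -0.1]
opening: 0.024
gripper_force: 0.0
```

>>> servo_tool(
  series=[
    [20,0,0,0,0,0,0],
    [18,0,0,0,0,0,0],
    [15,0,0,0,0,0,0],
    [15,0,0,0,0,0,0],
    [15,0,0,0,0,0,0],
  ],
)

```text
clock: 6.8
position: [0.5693, -0.014, 0.0647]
orientation: [0.979, 0.203, 0.0, -0.0]
force: [0.2, -0.0, -0.3]
opening: 0.0153
gripper_force: 0.0
```

Run:
```python
from h import *
s,p,im=shot("wrist","w4");print(s["position"],s["opening"],s["gripper_force"],s["force"])
cv2.imwrite("pics/w4b.png",im)
```

```text
[ 0.56927759 -0.01395805  0.06469619] 0.015269011145083278 0.0 [ 0.19974553 -0.01400215 -0.32192362]
```

View pics/w4b.png

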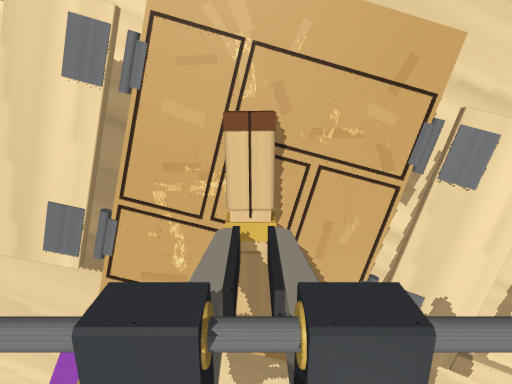

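The fingers (tips at (240–268,228)) sit above the bar. The gap scale puts the tips about 172 mm below the camera, roughly 28 mm higher than the nominal tip. I'll open and go lower in small steps, watching the force.

>>> servo_tool(
  series=[
    [60,0,0,0,0,0,0],
    [60,0,0,0,0,0,0],
    [60,0,0,0,0,0,0],
    [60,0,0,0,0,0,0],
    [60,0,0,0,0,0,0],
  ],
)

```text
clock: 7.35
position: [0.5693, -0.014, 0.0647]
orientation: [0.979, 0.203, -0.0, -0.0]
force: [-0.5, 0.1, -0.6]
opening: 0.0526
gripper_force: 0.0
```

>>> servo_tool(
  series=[
    [60,0,0,-5,0,0,0],
    [60,0,0,-10,0,0,0],
    [60,0,0,-14,0,0,0],
    [60,0,0,-14,0,0,0],
    [60,0,0,-14,0,0,0],
  ],
)

```text
clock: 7.85
position: [0.5691, -0.014, 0.0505]
orientation: [0.979, 0.203, -0.0, -0.0]
force: [0.2, 0.2, 0.4]
opening: 0.0599
gripper_force: 0.0
```

>>> servo_tool(
  series=[
    [60,0,0,-2,0,0,0],
    [60,0,0,-4,0,0,0],
    [60,0,0,-6,0,0,0],
    [60,0,0,-8,0,0,0],
    [60,0,0,-8,0,0,0],
  ],
)

```text
clock: 8.35
position: [0.569, -0.0139, 0.0423]
orientation: [0.979, 0.203, -0.0, -0.0]
force: [0.5, 0.2, 0.0]
opening: 0.0602
gripper_force: 0.0
```

>>> servo_tool(
  series=[
    [30,0,0,0,0,0,0],
    [30,0,0,0,0,0,0],
    [20,0,0,0,0,0,0],
    [10,0,0,0,0,0,0],
    [10,0,0,0,0,0,0],
  ],
)

```text
clock: 8.85
position: [0.5693, -0.0139, 0.0428]
orientation: [0.979, 0.203, 0.0, -0.0]
force: [-0.5, -0.1, 0.2]
opening: 0.024
gripper_force: 20.0
```

>>> servo_tool(
  series=[
    [10,0,0,0,0,0,0],
    [10,0,0,0,0,0,0],
    [10,0,0,0,0,0,0],
    [10,0,0,0,0,0,0],
    [10,0,0,0,0,0,0],
  ],
)

```text
clock: 9.35
position: [0.5693, -0.0139, 0.0428]
orientation: [0.979, 0.203, 0.0, -0.0]
force: [0.2, 0.6, 0.5]
opening: 0.0236
gripper_force: 20.0
```

Grasped at 24 mm. The real tip height is therefore about the reported z plus 10–15 mm. I'll lift and carry the clamp to the tray.

>>> servo_tool(
  series=[
    [10,0,0,30,0,0,0],
    [10,0,0,60,0,0,0],
    [10,0,0,110,0,0,0],
    [10,0,0,110,0,0,0],
    [10,0,0,110,0,0,0],
  ],
)

```text
clock: 9.85
position: [0.5702, -0.0143, 0.1539]
orientation: [0.979, 0.203, 0.001, 0.001]
force: [-0.3, 1.0, -0.8]
opening: 0.0232
gripper_force: 20.0
```

>>> servo_tool(
  series=[
    [10,-26,-231,0,0,0,-0.264],
    [10,-26,-231,0,0,0,-0.264],
    [10,-26,-231,0,0,0,-0.264],
    [10,-26,-231,0,0,0,-0.264],
    [10,-26,-231,0,0,0,-0.264],
  ],
)

```text
clock: 10.35
position: [0.5412, -0.2474, 0.1501]
orientation: [0.997, 0.071, -0.002, -0.001]
force: [1.1, -0.1, 0.0]
opening: 0.0237
gripper_force: 20.0
```

>>> servo_tool(
  series=[
    [10,-26,-231,0,0,0,-0.264],
    [10,-26,-231,0,0,0,-0.264],
    [10,-26,-231,0,0,0,-0.264],
    [10,-26,-231,0,0,0,-0.264],
    [10,-26,-231,0,0,0,-0.264],
  ],
)

```text
clock: 10.85
position: [0.515, -0.4783, 0.1494]
orientation: [0.998, -0.061, -0.002, -0.001]
force: [1.0, 0.2, -0.1]
opening: 0.0235
gripper_force: 20.0
```

Run:
```python
from h import *
s,p,im=shot("wrist","w5");print(s["clock"],s["position"],s["orientation"],s["opening"],s["gripper_force"])
cv2.imwrite("pics/w5b.png",im)
```

```text
10.85 [ 0.51497323 -0.47831906  0.14939352] [ 0.99815057 -0.0607566  -0.0015784  -0.0012613 ] 0.023515550786399275 19.99968945980072
```

View pics/w5b.png

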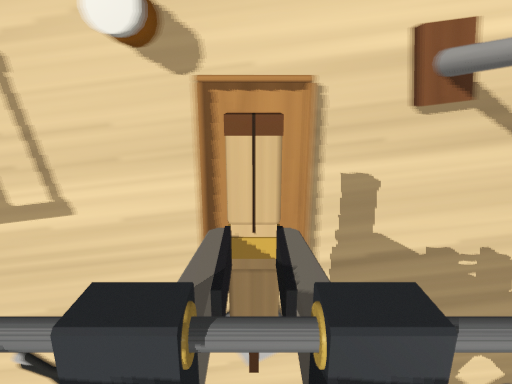

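The clamp is held over the tray and lined up with it; the tray's far edge at row 77 puts it at x≈0.609, as expected. Lowering.

>>> servo_tool(
  series=[
    [10,0,0,-50,0,0,0],
    [10,0,0,-90,0,0,0],
    [10,0,0,-110,0,0,0],
    [10,0,0,-120,0,0,0],
    [10,0,0,-125,0,0,0],
  ],
)

```text
clock: 11.4
position: [0.5164, -0.4746, 0.0253]
orientation: [0.998, -0.059, -0.001, -0.001]
force: [0.6, 0.1, -0.5]
opening: 0.0239
gripper_force: 20.0
```

>>> servo_tool(
  series=[
    [10,0,0,-6,0,0,0],
    [10,0,0,-12,0,0,0],
    [10,0,0,-17,0,0,0],
    [10,0,0,-20,0,0,0],
    [10,0,0,-22,0,0,0],
  ],
)

```text
clock: 11.9
position: [0.5174, -0.4761, 0.0057]
orientation: [0.998, -0.06, 0.0, 0.0]
force: [0.6, 0.3, -1.8]
opening: 0.0237
gripper_force: 20.0
```

>>> servo_tool(
  series=[
    [10,0,0,-1,0,0,0],
    [10,0,0,-2,0,0,0],
    [10,0,0,-2,0,0,0],
    [10,0,0,-2,0,0,0],
    [10,0,0,-2,0,0,0],
  ],
)

```text
clock: 12.4
position: [0.5173, -0.4761, 0.0039]
orientation: [0.998, -0.06, 0.0, 0.0]
force: [-0.1, -0.3, -1.7]
opening: 0.0239
gripper_force: 20.0
```

>>> servo_tool(
  series=[
    [10,0,0,-1,0,0,0],
    [10,0,0,-2,0,0,0],
    [10,0,0,-3,0,0,0],
    [10,0,0,-4,0,0,0],
    [10,0,0,-4,0,0,0],
  ],
)

```text
clock: 12.9
position: [0.5172, -0.4758, -0.0006]
orientation: [0.998, -0.06, -0.0, -0.0]
force: [-0.6, 0.9, -1.3]
opening: 0.0235
gripper_force: 20.0
```

>>> servo_tool(
  series=[
    [50,0,0,0,0,0,0],
    [50,0,0,0,0,0,0],
    [50,0,0,0,0,0,0],
    [50,0,0,0,0,0,0],
    [50,0,0,0,0,0,0],
  ],
)

```text
clock: 13.4
position: [0.5173, -0.476, -0.0002]
orientation: [0.998, -0.06, 0.0, 0.0]
force: [-0.5, -0.2, 0.0]
opening: 0.05
gripper_force: 0.0
```

>>> servo_tool(
  series=[
    [50,0,0,30,0,0,0],
    [50,0,0,80,0,0,0],
    [50,0,0,130,0,0,0],
    [50,0,0,160,0,0,0],
    [50,0,0,180,0,0,0],
  ],
)

```text
clock: 13.9
position: [0.5182, -0.4772, 0.1841]
orientation: [0.998, -0.06, 0.002, 0.002]
force: [0.8, -0.5, 1.0]
opening: 0.0497
gripper_force: 0.0
```

>>> servo_tool(
  series=[
    [90,-15,212,22,0,0,0.03],
    [90,-15,212,22,0,0,0.03],
    [90,-15,212,22,0,0,0.03],
    [90,-15,212,22,0,0,0.03],
    [90,-15,212,22,0,0,0.03],
  ],
)

```text
clock: 14.4
position: [0.5023, -0.2599, 0.2025]
orientation: [0.999, -0.043, 0.0, -0.0]
force: [0.4, -0.8, -0.5]
opening: 0.0881
gripper_force: 0.0
```

>>> servo_tool(
  series=[
    [90,-15,212,22,0,0,0.03],
    [90,-15,212,22,0,0,0.03],
    [90,-15,212,22,0,0,0.03],
    [90,-15,212,22,0,0,0.03],
    [90,-15,212,22,0,0,0.03],
  ],
)

```text
clock: 14.9
position: [0.4873, -0.0489, 0.2246]
orientation: [1.0, -0.028, 0.001, -0.0]
force: [1.0, -1.0, 0.3]
opening: 0.09
gripper_force: 0.0
```

>>> servo_tool(
  series=[
    [90,-15,212,22,0,0,0.03],
    [90,-15,212,22,0,0,0.03],
    [90,-15,212,22,0,0,0.03],
    [90,-15,212,22,0,0,0.03],
    [90,-15,212,22,0,0,0.03],
  ],
)

```text
clock: 15.4
position: [0.4725, 0.163, 0.2464]
orientation: [1.0, -0.013, 0.001, -0.0]
force: [-0.4, 0.1, 0.1]
opening: 0.0902
gripper_force: 0.0
```

>>> servo_tool(
  series=[
    [90,-15,212,22,0,0,0.03],
    [90,-15,212,22,0,0,0.03],
    [90,-15,212,22,0,0,0.03],
    [90,-15,212,22,0,0,0.03],
    [90,-15,212,22,0,0,0.03],
  ],
)

```text
clock: 15.9
position: [0.4576, 0.3748, 0.2677]
orientation: [1.0, 0.002, 0.0, -0.0]
force: [-0.5, -0.2, 0.4]
opening: 0.09
gripper_force: 0.0
```

Run:
```python
from h import *
s,p,im=shot("wrist","w6");print(s["clock"],s["position"],s["orientation"])
cv2.imwrite("pics/w6b.png",cv2.resize(im,None,fx=1.5625,fy=1.5625,interpolation=cv2.INTER_CUBIC))
```

```text
15.9 [0.45763883 0.37476126 0.2676556 ] [ 9.99998285e-01  1.79852060e-03  2.52955507e-04 -3.61381912e-04]
```

View pics/w6b.png

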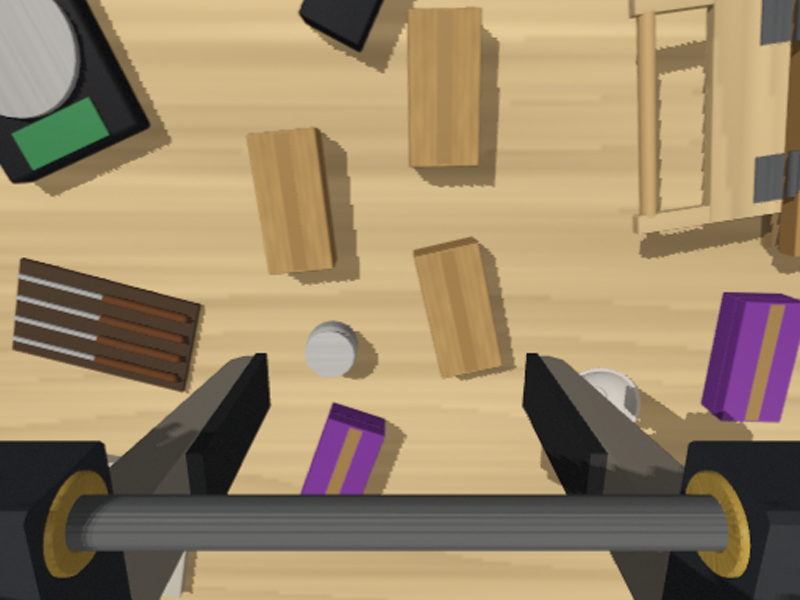

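The three brown cartons lie flat. Their top faces in w6b are c1 (408–481, 9–166), c2 (247–333, 128–274) and c3 (414–500, 243–377).

Run:
```python
from h import *
p=viewer.camera_params("wrist");k=384/600
Q={"c1":[(408,9),(481,9),(479,165),(408,166)],"c2":[(247,135),(313,128),(331,267),(269,274)],"c3":[(414,256),(477,243),(500,365),(442,377)]}
im=cv2.imread("pics/w6.png");lab=cv2.cvtColor(im,cv2.COLOR_BGR2LAB).astype(int)
for n,q in Q.items():
    W=ray(p,np.array(q)*k,.034)[:,:2];d=W[0]+W[1]-W[2]-W[3]
    print(n,W.mean(0).round(4),"yaw",np.degrees(np.arctan2(d[1],d[0])).round(1),[round(np.linalg.norm(W[i]-W[i-1])*1000) for i in range(4)])
    c=(np.array(q).mean(0)*k).astype(int);print(lab[c[1]-3:c[1]+4,c[0]-3:c[0]+4].mean((0,1)),lab[c[1]-3:c[1]+4,c[0]+9:c[0]+14].mean((0,1)))
print(lab[130:136,230:240].mean((0,1)),lab[60:66,330:340].mean((0,1)))
c0,yaw=np.array([.5875,-.0109]),.1438
for n,o in {1:(-29,-58),3:(29,58),4:(-58,29),2:(58,-29)}.items(): print(n,(c0+R.from_euler('z',yaw).as_matrix()[:2,:2]@np.array(o)/1000).round(4))
```

```text
c1 [0.5795 0.3394] yaw 1.3 [110, 53, 110, 55]
[147.55102041 134.95918367 159.        ] [159.17142857 134.57142857 161.91428571]
c2 [0.4947 0.4594] yaw 5.4 [110, 51, 109, 52]
[144.06122449 134.89795918 160.16326531] [159.62857143 134.57142857 161.97142857]
c3 [0.4046 0.322 ] yaw 13.4 [110, 52, 110, 51]
[142.24489796 134.59183673 160.85714286] [159.51428571 134.71428571 162.        ]
[192.4        130.23333333 156.1       ] [189.33333333 130.53333333 155.98333333]
1 [ 0.5671 -0.0725]
3 [0.6079 0.0507]
4 [0.5259 0.0095]
2 [ 0.6491 -0.0313]
```

>>> servo_tool(
  series=[
    [78,105,-36,-190,0,0,0.02],
    [78,105,-36,-190,0,0,0.02],
    [78,105,-36,-190,0,0,0.02],
    [78,105,-36,-190,0,0,0.02],
    [78,105,-36,-190,0,0,0.02],
  ],
)

```text
clock: 16.45
position: [0.562, 0.3306, 0.0717]
orientation: [1.0, 0.009, -0.004, 0.002]
force: [-0.6, 0.4, -0.3]
opening: 0.078
gripper_force: 0.0
```

>>> servo_tool(
  series=[
    [78,0,0,-30,0,0,0],
    [78,0,0,-50,0,0,0],
    [78,0,0,-65,0,0,0],
    [78,0,0,-76,0,0,0],
    [78,0,0,-76,0,0,0],
  ],
)

```text
clock: 16.95
position: [0.5616, 0.3347, 0.0002]
orientation: [1.0, 0.01, -0.001, 0.001]
force: [-0.5, 0.3, 0.1]
opening: 0.0779
gripper_force: 0.0
```

>>> servo_tool(
  series=[
    [40,0,0,0,0,0,0],
    [40,0,0,0,0,0,0],
    [40,0,0,0,0,0,0],
    [40,0,0,0,0,0,0],
    [40,0,0,0,0,0,0],
  ],
)

```text
clock: 17.45
position: [0.5631, 0.3366, 0.003]
orientation: [1.0, 0.011, 0.001, -0.001]
force: [-0.7, -0.3, 5.7]
opening: 0.0531
gripper_force: 20.0
```

>>> servo_tool(
  series=[
    [40,0,0,30,0,0,0],
    [40,0,0,70,0,0,0],
    [40,0,0,110,0,0,0],
    [40,0,0,120,0,0,0],
    [40,0,0,120,0,0,0],
  ],
  squeeze=25,
)

```text
clock: 17.95
position: [0.5633, 0.3364, 0.1232]
orientation: [1.0, 0.01, 0.002, -0.0]
force: [0.5, -0.1, -2.3]
opening: 0.0537
gripper_force: 25.0
```

>>> servo_tool(
  series=[
    [40,14,-144,0,0,0,0.061],
    [40,14,-144,0,0,0,0.061],
    [40,14,-144,0,0,0,0.061],
    [40,14,-144,0,0,0,0.061],
    [40,14,-144,0,0,0,0.061],
  ],
)

```text
clock: 18.45
position: [0.5746, 0.1911, 0.1188]
orientation: [0.999, 0.04, -0.002, -0.0]
force: [0.2, 0.3, -1.0]
opening: 0.0537
gripper_force: 25.0
```

>>> servo_tool(
  series=[
    [40,14,-144,0,0,0,0.061],
    [40,14,-144,0,0,0,0.061],
    [40,14,-144,0,0,0,0.061],
    [40,14,-144,0,0,0,0.061],
    [40,14,-144,0,0,0,0.061],
  ],
)

```text
clock: 18.95
position: [0.5895, 0.0489, 0.1202]
orientation: [0.997, 0.071, -0.001, -0.001]
force: [-0.7, 0.6, -1.4]
opening: 0.0534
gripper_force: 25.0
```

>>> servo_tool(
  series=[
    [40,0,0,0,0,0,0],
    [40,0,0,0,0,0,0],
    [40,0,0,0,0,0,0],
    [40,0,0,0,0,0,0],
    [40,0,0,0,0,0,0],
  ],
)

```text
clock: 19.45
position: [0.5903, 0.0485, 0.1218]
orientation: [0.997, 0.072, 0.0, 0.0]
force: [0.2, 0.0, -1.5]
opening: 0.0537
gripper_force: 25.0
```

>>> servo_tool(
  series=[
    [40,1,0,-30,0,0,0],
    [40,1,0,-50,0,0,0],
    [40,1,0,-60,0,0,0],
    [40,1,0,-64,0,0,0],
    [40,1,0,-64,0,0,0],
  ],
)

```text
clock: 19.95
position: [0.5914, 0.048, 0.0578]
orientation: [0.997, 0.071, 0.0, -0.0]
force: [-0.5, 0.3, -1.9]
opening: 0.0535
gripper_force: 25.0
```

>>> servo_tool(
  series=[
    [40,0,0,-1,0,0,0],
    [40,0,0,-2,0,0,0],
    [40,0,0,-3,0,0,0],
    [40,0,0,-4,0,0,0],
    [40,0,0,-4,0,0,0],
  ],
)

```text
clock: 20.45
position: [0.5912, 0.048, 0.0537]
orientation: [0.997, 0.071, -0.0, -0.0]
force: [0.3, -0.1, -1.7]
opening: 0.0536
gripper_force: 25.0
```

>>> servo_tool(
  series=[
    [40,0,0,-1,0,0,0],
    [40,0,0,-2,0,0,0],
    [40,0,0,-2,0,0,0],
    [40,0,0,-2,0,0,0],
    [40,0,0,-2,0,0,0],
  ],
)

```text
clock: 20.95
position: [0.5914, 0.048, 0.0529]
orientation: [0.997, 0.071, 0.0, 0.0]
force: [-5.2, -0.3, 6.1]
opening: 0.0538
gripper_force: 25.0
```

>>> servo_tool(
  series=[
    [68,0,0,0,0,0,0],
    [68,0,0,0,0,0,0],
    [68,0,0,0,0,0,0],
    [68,0,0,0,0,0,0],
    [68,0,0,0,0,0,0],
  ],
)

```text
clock: 21.45
position: [0.5913, 0.048, 0.0516]
orientation: [0.997, 0.071, -0.0, -0.0]
force: [-0.6, -0.5, 0.7]
opening: 0.0679
gripper_force: 0.0
```

>>> servo_tool(
  series=[
    [68,0,0,30,0,0,0],
    [68,0,0,70,0,0,0],
    [68,0,0,120,0,0,0],
    [68,0,0,150,0,0,0],
    [68,0,0,180,0,0,0],
  ],
)

```text
clock: 21.95
position: [0.5916, 0.048, 0.2339]
orientation: [0.997, 0.071, 0.001, 0.0]
force: [0.0, -0.1, 0.3]
opening: 0.068
gripper_force: 0.0
```

>>> servo_tool(
  series=[
    [78,-50,110,0,0,0,0],
    [78,-100,215,0,0,0,0],
    [78,-100,215,0,0,0,0],
    [78,-100,215,0,0,0,0],
    [78,-100,215,0,0,0,0],
  ],
)

```text
clock: 22.45
position: [0.4897, 0.2654, 0.2318]
orientation: [0.997, 0.072, 0.0, -0.0]
force: [0.5, -0.0, -0.2]
opening: 0.0781
gripper_force: 0.0
```

```bash
cat >> h.py <<'E'
def cartons(im,p,z=.034):
    """brown boxes: footprint via minAreaRect of the top-face-coloured blob, on plane z"""
    lab=cv2.cvtColor(im,cv2.COLOR_BGR2LAB);m=cv2.inRange(lab,(134,131,152),(176,140,170))
    m=cv2.morphologyEx(m,cv2.MORPH_OPEN,np.ones((5,5)));m=cv2.morphologyEx(m,cv2.MORPH_CLOSE,np.ones((5,5)))
    out=[]
    for c in cv2.findContours(m,cv2.RETR_EXTERNAL,cv2.CHAIN_APPROX_NONE)[0]:
        if cv2.contourArea(c)<1200: continue
        W=ray(p,c[:,0],z)[:,:2]*1000;(x,y),(a,b),t=cv2.minAreaRect(W.astype(np.float32))
        if a<b:a,b,t=b,a,t+90
        out.append((round(x),round(y),round(a),round(b),round((t+90)%180-90,1),[int(v) for v in cv2.boundingRect(c)]))
    return out
E
python3 - <<'E'
from h import *
p=viewer.camera_params("wrist")
s,p,im=shot("wrist","w7");print(s["clock"],s["position"],s["orientation"]);print(cartons(im,p))
s,p,im=shot("top","t7")
d=cv2.absdiff(im,cv2.imread("pics/top0.png")).max(2)
for u,v in [(155,173),(121,195),(157,221)]: print((d[v-18:v+19,u-14:u+15]>25).sum())
E
```

```text
22.45 [0.48968775 0.26538031 0.23180137] [ 9.97404495e-01  7.20012475e-02  3.95853011e-05 -3.02198007e-04]
[(402, 326, 113, 56, 14.9, [170, 183, 54, 86]), (493, 464, 115, 54, 6.2, [55, 85, 56, 102]), (556, 191, 146, 25, 8.4, [315, 48, 26, 134]), (579, 16, 243, 113, 8.3, [420, 0, 92, 222])]
800
471
930
```

>>> servo_tool(
  series=[
    [78,-69,62,-155,0,0,0.093],
    [78,-69,62,-155,0,0,0.093],
    [78,-69,62,-155,0,0,0.093],
    [78,-69,62,-155,0,0,0.093],
    [78,-69,62,-155,0,0,0.093],
  ],
)

```text
clock: 23.05
position: [0.4178, 0.3237, 0.0722]
orientation: [0.993, 0.118, -0.005, 0.001]
force: [-0.6, -0.2, -0.8]
opening: 0.0783
gripper_force: 0.0
```

>>> servo_tool(
  series=[
    [78,0,0,-30,0,0,0],
    [78,0,0,-55,0,0,0],
    [78,0,0,-73,0,0,0],
    [78,0,0,-73,0,0,0],
    [78,0,0,-73,0,0,0],
  ],
)

```text
clock: 23.55
position: [0.4243, 0.3249, 0.0055]
orientation: [0.993, 0.117, 0.001, -0.0]
force: [-0.6, 0.3, 0.2]
opening: 0.0779
gripper_force: 0.0
```

>>> servo_tool(
  series=[
    [40,0,0,0,0,0,0],
    [40,0,0,0,0,0,0],
    [40,0,0,0,0,0,0],
    [40,0,0,0,0,0,0],
    [40,0,0,0,0,0,0],
  ],
)

```text
clock: 24.05
position: [0.4229, 0.3253, 0.0046]
orientation: [0.993, 0.118, 0.001, -0.0]
force: [-1.3, -0.2, 4.9]
opening: 0.0534
gripper_force: 25.0
```

>>> servo_tool(
  series=[
    [40,0,0,30,0,0,0],
    [40,0,0,70,0,0,0],
    [40,0,0,110,0,0,0],
    [40,0,0,130,0,0,0],
    [40,0,0,130,0,0,0],
  ],
)

```text
clock: 24.55
position: [0.4243, 0.3261, 0.1369]
orientation: [0.993, 0.118, 0.003, -0.001]
force: [0.2, 0.5, -2.1]
opening: 0.0536
gripper_force: 25.0
```

>>> servo_tool(
  series=[
    [40,81,-198,0,0,0,-0.047],
    [40,81,-198,0,0,0,-0.047],
    [40,81,-198,0,0,0,-0.047],
    [40,81,-198,0,0,0,-0.047],
    [40,81,-198,0,0,0,-0.047],
  ],
)

```text
clock: 25.05
position: [0.5033, 0.123, 0.1314]
orientation: [0.996, 0.092, -0.002, 0.001]
force: [-0.1, 0.4, -0.7]
opening: 0.0538
gripper_force: 25.0
```

>>> servo_tool(
  series=[
    [40,81,-197,0,0,0,-0.046],
    [40,81,-197,0,0,0,-0.046],
    [40,81,-197,0,0,0,-0.046],
    [40,81,-197,0,0,0,-0.046],
    [40,81,-197,0,0,0,-0.046],
  ],
)

```text
clock: 25.55
position: [0.5845, -0.0736, 0.1315]
orientation: [0.998, 0.069, -0.001, 0.0]
force: [-0.1, 1.3, -1.4]
opening: 0.0534
gripper_force: 25.0
```

>>> servo_tool(
  series=[
    [40,0,0,0,0,0,0],
    [40,0,0,0,0,0,0],
    [40,0,0,0,0,0,0],
    [40,0,0,0,0,0,0],
    [40,0,0,0,0,0,0],
  ],
)

```text
clock: 26.05
position: [0.584, -0.0688, 0.1337]
orientation: [0.997, 0.072, -0.0, -0.0]
force: [0.0, -0.2, -2.4]
opening: 0.0536
gripper_force: 25.0
```

>>> servo_tool(
  series=[
    [40,1.4,-1,-30,0,0,0],
    [40,1.4,-1,-55,0,0,0],
    [40,1.4,-1,-70,0,0,0],
    [40,1.4,-1,-76,0,0,0],
    [40,1.4,-1,-76,0,0,0],
  ],
)

```text
clock: 26.55
position: [0.5853, -0.0707, 0.0573]
orientation: [0.997, 0.071, -0.0, -0.0]
force: [0.7, 0.5, -2.0]
opening: 0.0538
gripper_force: 25.0
```

>>> servo_tool(
  series=[
    [40,0,0,-1,0,0,0],
    [40,0,0,-2,0,0,0],
    [40,0,0,-3,0,0,0],
    [40,0,0,-4.5,0,0,0],
    [40,0,0,-4.5,0,0,0],
  ],
)

```text
clock: 27.05
position: [0.5863, -0.0712, 0.0546]
orientation: [0.997, 0.071, 0.001, 0.0]
force: [-2.7, 0.6, 5.0]
opening: 0.0537
gripper_force: 25.0
```

>>> servo_tool(
  series=[
    [66,0,0,0,0,0,0],
    [66,0,0,0,0,0,0],
    [66,0,0,0,0,0,0],
    [66,0,0,0,0,0,0],
    [66,0,0,0,0,0,0],
  ],
)

```text
clock: 27.55
position: [0.5856, -0.0709, 0.0531]
orientation: [0.997, 0.071, -0.0, -0.0]
force: [0.1, -0.7, 0.0]
opening: 0.0661
gripper_force: 0.0
```

>>> servo_tool(
  series=[
    [66,0,0,30,0,0,0],
    [66,0,0,70,0,0,0],
    [66,0,0,120,0,0,0],
    [66,0,0,150,0,0,0],
    [66,0,0,180,0,0,0],
  ],
)

```text
clock: 28.05
position: [0.586, -0.071, 0.2354]
orientation: [0.997, 0.071, 0.001, 0.0]
force: [-0.2, 0.3, -0.1]
opening: 0.066
gripper_force: 0.0
```

>>> servo_tool(
  series=[
    [78,-70,215,0,0,0,0],
    [78,-70,215,0,0,0,0],
    [78,-70,215,0,0,0,0],
    [78,-70,215,0,0,0,0],
    [78,-70,215,0,0,0,0],
  ],
)

```text
clock: 28.55
position: [0.5141, 0.1472, 0.2333]
orientation: [0.997, 0.073, 0.0, -0.0]
force: [0.8, -0.4, -0.9]
opening: 0.0779
gripper_force: 0.0
```

>>> servo_tool(
  series=[
    [78,-70,215,0,0,0,0],
    [78,-70,215,0,0,0,0],
    [78,-70,215,0,0,0,0],
    [78,-70,215,0,0,0,0],
    [78,-70,215,0,0,0,0],
  ],
)

```text
clock: 29.05
position: [0.4438, 0.3622, 0.2332]
orientation: [0.997, 0.073, -0.0, -0.0]
force: [0.8, -1.1, -0.3]
opening: 0.0782
gripper_force: 0.0
```

Run:
```python
from h import *
s,p,im=shot("wrist","w8");print(s["clock"],s["position"],s["orientation"]);print(cartons(im,p))
```

```text
29.05 [0.44381718 0.36223371 0.23316181] [ 9.97342026e-01  7.28604246e-02 -1.44538624e-04 -4.70237927e-04]
[(526, 315, 202, 17, -89.3, [217, 83, 178, 36]), (496, 474, 120, 76, 7.3, [124, 47, 73, 112]), (551, 184, 170, 24, 5.6, [405, 10, 40, 160])]
```

Run:
```python
import cv2
im=cv2.imread("pics/w8.png");cv2.imwrite("pics/w8c.png",cv2.resize(im[20:260,60:360],None,fx=2.5,fy=2.5,interpolation=cv2.INTER_CUBIC))
```

```text
(no output)
```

View pics/w8c.png

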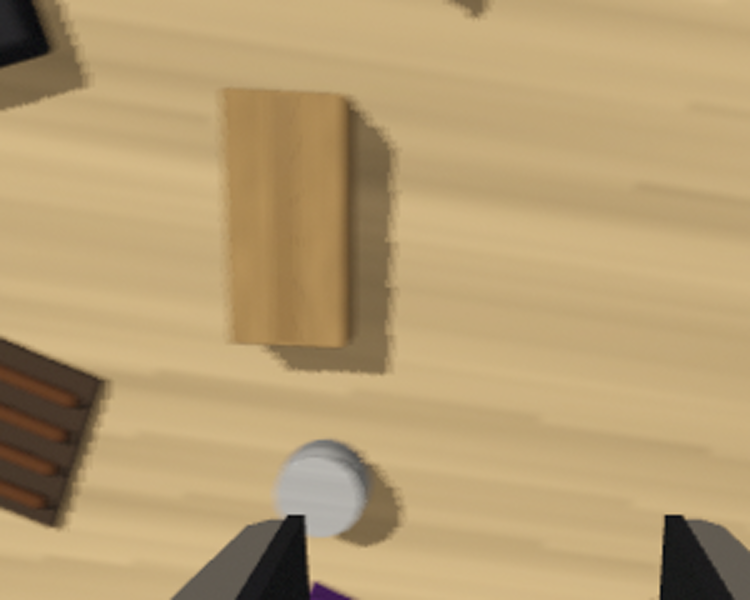

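w8c shows c2 whole, with its top corners at about (221,88), (343,95), (347,346) and (232,342) in the crop.

Run:
```python
from h import *
p=viewer.camera_params("wrist");s=env.read_state();print(s["position"])
W=ray(p,np.array([(221,88),(343,95),(347,346),(232,342)])/2.5+[60,20],.034)[:,:2];d=W[0]+W[1]-W[2]-W[3];c=W.mean(0);t=np.arctan2(d[1],d[0])
print(c.round(4),np.degrees(t),[round(np.linalg.norm(W[i]-W[i-1])*1000) for i in range(4)])
g=c-.017*np.array([np.cos(t),np.sin(t)]);print("shift",(g-s["position"][:2])*1000,t-2*np.arctan2(s["orientation"][1],s["orientation"][0]))
```

```text
[0.44282586 0.36439546 0.23307425]
[0.4928 0.4627] 6.560906930007299 [111, 53, 110, 54]
shift [33.04370515 96.36239576] -0.033253768818139656
```

>>> servo_tool(
  series=[
    [78,33,96,-155,0,0,-0.033],
    [78,33,96,-155,0,0,-0.033],
    [78,33,96,-155,0,0,-0.033],
    [78,33,96,-155,0,0,-0.033],
    [78,33,96,-155,0,0,-0.033],
  ],
)

```text
clock: 29.6
position: [0.4754, 0.4537, 0.0716]
orientation: [0.998, 0.055, -0.005, 0.003]
force: [-1.3, -0.8, -0.6]
opening: 0.078
gripper_force: 0.0
```

>>> servo_tool(
  series=[
    [78,0,0,-30,0,0,0],
    [78,0,0,-55,0,0,0],
    [78,0,0,-73,0,0,0],
    [78,0,0,-73,0,0,0],
    [78,0,0,-73,0,0,0],
  ],
)

```text
clock: 30.1
position: [0.4795, 0.455, 0.0067]
orientation: [0.999, 0.055, 0.001, -0.0]
force: [0.4, -0.1, -0.4]
opening: 0.0777
gripper_force: 0.0
```

>>> servo_tool(
  series=[
    [40,0,0,0,0,0,0],
    [40,0,0,0,0,0,0],
    [40,0,0,0,0,0,0],
    [40,0,0,0,0,0,0],
    [40,0,0,0,0,0,0],
  ],
)

```text
clock: 30.6
position: [0.4792, 0.4555, 0.0063]
orientation: [0.998, 0.055, 0.001, -0.0]
force: [-1.0, 1.2, 5.6]
opening: 0.0535
gripper_force: 25.0
```

>>> servo_tool(
  series=[
    [40,0,0,30,0,0,0],
    [40,0,0,70,0,0,0],
    [40,0,0,110,0,0,0],
    [40,0,0,140,0,0,0],
    [40,0,0,140,0,0,0],
  ],
)

```text
clock: 31.1
position: [0.4814, 0.4568, 0.1509]
orientation: [0.998, 0.055, 0.004, -0.002]
force: [0.3, 0.2, -0.7]
opening: 0.0537
gripper_force: 25.0
```

>>> servo_tool(
  series=[
    [40,16,-154,0,0,0,0.535],
    [40,16,-154,0,0,0,0.535],
    [40,16,-154,0,0,0,0.535],
    [40,16,-154,0,0,0,0.535],
    [40,16,-154,0,0,0,0.535],
  ],
)

```text
clock: 31.6
position: [0.4938, 0.2989, 0.1431]
orientation: [0.949, 0.316, -0.002, 0.0]
force: [0.1, 0.7, -1.4]
opening: 0.0541
gripper_force: 25.0
```

>>> servo_tool(
  series=[
    [40,16,-154,0,0,0,0.535],
    [40,16,-154,0,0,0,0.535],
    [40,16,-154,0,0,0,0.535],
    [40,16,-154,0,0,0,0.535],
    [40,16,-154,0,0,0,0.535],
  ],
)

```text
clock: 32.1
position: [0.5104, 0.1458, 0.144]
orientation: [0.832, 0.555, -0.001, -0.0]
force: [0.5, 1.2, -1.0]
opening: 0.0532
gripper_force: 25.0
```

>>> servo_tool(
  series=[
    [40,16,-154,0,0,0,0.534],
    [40,16,-154,0,0,0,0.534],
    [40,16,-154,0,0,0,0.534],
    [40,16,-154,0,0,0,0.534],
    [40,16,-154,0,0,0,0.534],
  ],
)

```text
clock: 32.6
position: [0.527, -0.0077, 0.1445]
orientation: [0.656, 0.754, -0.0, -0.0]
force: [-0.1, 0.4, -2.3]
opening: 0.0535
gripper_force: 25.0
```

>>> servo_tool(
  series=[
    [40,0,0,0,0,0,0],
    [40,0,0,0,0,0,0],
    [40,0,0,0,0,0,0],
    [40,0,0,0,0,0,0],
    [40,0,0,0,0,0,0],
  ],
)

```text
clock: 33.1
position: [0.5267, -0.0063, 0.1452]
orientation: [0.655, 0.756, 0.0, 0.0]
force: [-0.1, 0.6, -1.3]
opening: 0.0537
gripper_force: 25.0
```

Run:
```python
from h import *
s=env.read_state();e=R.from_quat(s["orientation"]);x=e.apply([1,0,0]);print(s["position"],np.degrees(np.arctan2(x[1],x[0])),e.apply([0,0,1]).round(3),s["joint_positions"].round(2))
```

```text
[ 0.52666378 -0.00634236  0.14522613] 98.20826407710238 [ 0.  0. -1.] [-0.24  0.08  1.79  0.    1.28 -0.39]
```

>>> servo_tool(
  series=[
    [40,1.3,1,-30,0,0,0],
    [40,1.3,1,-60,0,0,0],
    [40,1.3,1,-78,0,0,0],
    [40,1.3,1,-85,0,0,0],
    [40,1.3,1,-85,0,0,0],
  ],
)

```text
clock: 33.6
position: [0.5273, -0.0057, 0.0595]
orientation: [0.655, 0.756, -0.0, -0.001]
force: [-0.1, 0.3, -1.2]
opening: 0.0538
gripper_force: 25.0
```

>>> servo_tool(
  series=[
    [40,0,0,-1,0,0,0],
    [40,0,0,-2,0,0,0],
    [40,0,0,-3.5,0,0,0],
    [40,0,0,-5,0,0,0],
    [40,0,0,-5,0,0,0],
  ],
)

```text
clock: 34.1
position: [0.5286, -0.0061, 0.0563]
orientation: [0.655, 0.756, 0.0, 0.001]
force: [-1.0, -0.7, 5.2]
opening: 0.0535
gripper_force: 25.0
```

>>> servo_tool(
  series=[
    [66,0,0,0,0,0,0],
    [66,0,0,0,0,0,0],
    [66,0,0,0,0,0,0],
    [66,0,0,0,0,0,0],
    [66,0,0,0,0,0,0],
  ],
)

```text
clock: 34.6
position: [0.5279, -0.006, 0.0551]
orientation: [0.655, 0.756, -0.0, -0.0]
force: [0.6, -0.5, 0.8]
opening: 0.0663
gripper_force: 0.0
```

>>> servo_tool(
  series=[
    [66,0,0,30,0,0,0],
    [66,0,0,70,0,0,0],
    [66,0,0,120,0,0,0],
    [66,0,0,150,0,0,0],
    [66,0,0,180,0,0,0],
  ],
)

```text
clock: 35.1
position: [0.5282, -0.006, 0.2373]
orientation: [0.655, 0.756, 0.0, 0.001]
force: [0.4, 0.3, -1.7]
opening: 0.0658
gripper_force: 0.0
```

>>> servo_tool(
  series=[
    [66,-20,0,25,0,0,-0.53],
    [66,-20,0,25,0,0,-0.53],
    [66,-20,0,25,0,0,-0.53],
    [66,-20,0,25,0,0,-0.53],
    [66,-20,0,25,0,0,-0.53],
  ],
)

```text
clock: 35.6
position: [0.5079, -0.006, 0.2602]
orientation: [0.83, 0.558, 0.0, 0.0]
force: [-0.2, 0.1, 1.1]
opening: 0.0663
gripper_force: 0.0
```

>>> servo_tool(
  series=[
    [66,-20,0,25,0,0,-0.53],
    [66,-20,0,25,0,0,-0.53],
    [66,-20,0,25,0,0,-0.53],
    [66,-20,0,25,0,0,-0.53],
    [66,-20,0,25,0,0,-0.53],
  ],
)

```text
clock: 36.1
position: [0.4879, -0.006, 0.2851]
orientation: [0.947, 0.322, -0.0, -0.0]
force: [0.8, 0.2, 0.4]
opening: 0.0662
gripper_force: 0.0
```

>>> servo_tool(
  series=[
    [66,0,0,0,0,0,-0.51],
    [66,0,0,0,0,0,-0.51],
    [66,0,0,0,0,0,-0.51],
    [66,0,0,0,0,0,-0.51],
    [66,0,0,0,0,0,-0.51],
  ],
)

```text
clock: 36.6
position: [0.4879, -0.006, 0.2851]
orientation: [0.997, 0.073, -0.0, -0.0]
force: [-0.6, -0.3, -0.3]
opening: 0.0659
gripper_force: 0.0
```

Run:
```python
from h import *
s,p,im=shot("wrist","w9");print(s["clock"],s["position"],s["orientation"])
cv2.imwrite("pics/w9b.png",cv2.resize(im,None,fx=1.5625,fy=1.5625,interpolation=cv2.INTER_CUBIC))
```

```text
36.6 [ 0.48791603 -0.00595822  0.2850552 ] [ 9.97305221e-01  7.33639626e-02 -1.48619859e-04 -5.46074626e-05]
```

View pics/w9b.png

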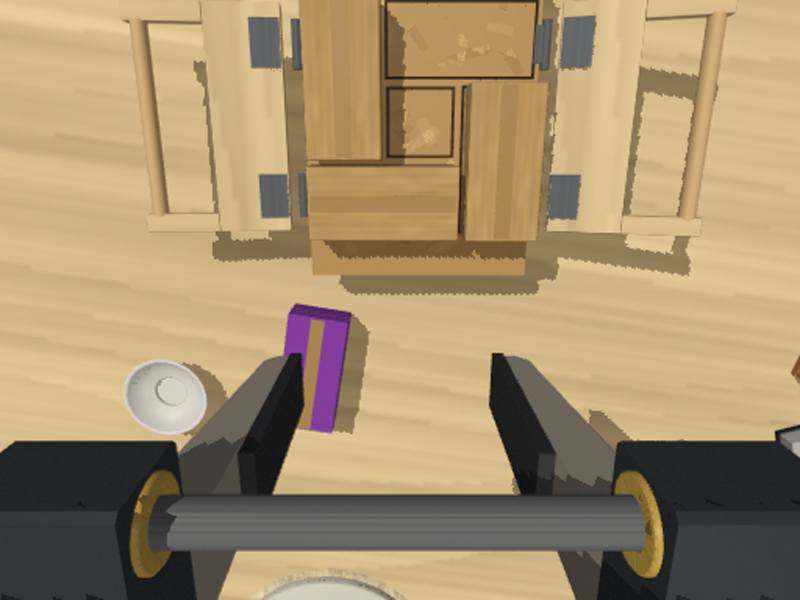

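The three cartons lie on places 3, 4 and 1, with places 2 and middle empty. The left rail runs from (140,20) to (157,213) and the right from (716,13) to (690,217).

Run:
```python
from h import *
p=viewer.camera_params("wrist");k=384/600;c0=np.array([.5875,-.0109]);M=R.from_euler('z',.1438).as_matrix()[:2,:2]
def cf(q,z): return ((ray(p,np.array(q)*k,z)[:,:2]-c0)@M*1000).round(1).tolist()
print("p4",cf([(307,167),(458,165),(457,240),(309,240)],.084))
print("p1",cf([(547,83),(536,240),(466,240)],.084));print("p3",cf([(383,158),(306,160)],.084))
print("mid",cf([(387,88),(453,88),(453,157),(387,158)],.05))
print("rails",cf([(140,20),(157,213),(716,13),(690,217)],.048))
```

```text
p4 [[-31.7, 84.1], [-29.8, -24.9], [-84.3, -26.2], [-84.8, 84.8]]
p1 [[25.5, -84.6], [-84.0, -85.4], [-84.2, -32.9]]
p3 [[-25.2, 29.2], [-26.8, 84.6]]
mid [[25.5, 26.9], [25.7, -23.0], [-24.5, -24.7], [-25.5, 26.9]]
rails [[71.4, 208.3], [-69.3, 212.7], [78.0, -213.9], [-70.5, -218.3]]
```

All the cartons are within about 1–2 mm of their marks. Next is the left rail.

>>> servo_tool(
  series=[
    [36,70,198,-100,0,0,0],
    [36,70,198,-100,0,0,0],
    [36,70,198,-100,0,0,0],
    [36,70,198,-100,0,0,0],
    [36,70,198,-100,0,0,0],
  ],
)

```text
clock: 37.15
position: [0.5575, 0.1947, 0.183]
orientation: [0.997, 0.075, -0.001, -0.0]
force: [-0.7, -1.5, -0.1]
opening: 0.0359
gripper_force: 0.0
```

>>> servo_tool(
  series=[
    [36,0,0,-40,0,0,0],
    [36,0,0,-80,0,0,0],
    [36,0,0,-110,0,0,0],
    [36,0,0,-110,0,0,0],
    [36,0,0,-110,0,0,0],
  ],
)

```text
clock: 37.65
position: [0.5581, 0.192, 0.0756]
orientation: [0.997, 0.073, -0.0, -0.0]
force: [-0.1, -0.0, 0.1]
opening: 0.0359
gripper_force: 0.0
```

>>> servo_tool(
  series=[
    [36,0,0,-10,0,0,0],
    [36,0,0,-20,0,0,0],
    [36,0,0,-30,0,0,0],
    [36,0,0,-40,0,0,0],
    [36,0,0,-40,0,0,0],
  ],
)

```text
clock: 38.15
position: [0.5564, 0.1918, 0.0332]
orientation: [0.997, 0.072, -0.002, 0.0]
force: [0.1, 0.2, -0.4]
opening: 0.0358
gripper_force: 0.0
```

Now down to z≈0.022 and close gently.

>>> servo_tool(
  series=[
    [36,0,0,-5,0,0,0],
    [36,0,0,-12,0,0,0],
    [36,0,0,-12,0,0,0],
    [20,0,0,-12,0,0,0],
    [6,0,0,-12,0,0,0],
  ],
  squeeze=10,
)

```text
clock: 38.65
position: [0.5582, 0.1921, 0.0235]
orientation: [0.997, 0.072, 0.0, -0.0]
force: [-1.3, 0.1, -0.3]
opening: 0.0227
gripper_force: 0.0
```

>>> servo_tool(
  series=[
    [6,0,0,0,0,0,0],
    [6,0,0,0,0,0,0],
    [6,0,0,0,0,0,0],
    [6,0,0,0,0,0,0],
    [6,0,0,0,0,0,0],
  ],
)

```text
clock: 39.15
position: [0.5581, 0.193, 0.0235]
orientation: [0.997, 0.072, 0.0, -0.001]
force: [-0.3, 5.7, 0.9]
opening: 0.0115
gripper_force: 10.0
```

>>> servo_tool(
  series=[
    [6,0.1,-0.6,11,0,0,0],
    [6,0.3,-2.4,22.5,0,0,0],
    [6,0.8,-5.2,33.4,0,0,0],
    [6,1.3,-9.2,44,0,0,0],
    [6,2.1,-14.4,54,0,0,0],
  ],
)

```text
clock: 39.65
position: [0.5604, 0.1759, 0.0776]
orientation: [0.997, 0.072, 0.0, 0.001]
force: [5.2, -4.5, -8.4]
opening: 0.0116
gripper_force: 10.0
```

>>> servo_tool(
  series=[
    [6,0.9,-6,9.5,0,0,0],
    [6,1.9,-13,18.3,0,0,0],
    [6,3,-21,26.3,0,0,0],
    [6,4.3,-29.7,33.4,0,0,0],
    [6,5.7,-39,39.5,0,0,0],
  ],
)

```text
clock: 40.15
position: [0.566, 0.1373, 0.1165]
orientation: [0.997, 0.071, 0.0, 0.0]
force: [6.5, -0.6, -10.2]
opening: 0.0114
gripper_force: 10.0
```

>>> servo_tool(
  series=[
    [6,1.4,-10,5.2,0,0,0],
    [6,3,-20.4,9.2,0,0,0],
    [6,4.5,-31.2,12,0,0,0],
    [6,5.5,-38,13.5,0,0,0],
    [6,5.5,-38,13.5,0,0,0],
  ],
)

```text
clock: 40.65
position: [0.5717, 0.0993, 0.1308]
orientation: [0.997, 0.071, 0.0, 0.001]
force: [3.2, -2.3, -2.5]
opening: 0.0119
gripper_force: 10.0
```

>>> servo_tool(
  series=[
    [6,0.8,-5,0.8,0,0,0],
    [6,1.4,-10,1,0,0,0],
    [6,2,-14,1,0,0,0],
    [6,2,-14,1,0,0,0],
    [6,2,-14,1,0,0,0],
  ],
)

```text
clock: 41.15
position: [0.5736, 0.0862, 0.132]
orientation: [0.997, 0.072, 0.0, 0.0]
force: [0.2, 1.3, 4.4]
opening: 0.0112
gripper_force: 10.0
```

>>> servo_tool(
  series=[
    [6,0,0,0,0,0,0],
    [6,0,0,0,0,0,0],
    [6,0,0,0,0,0,0],
    [6,0,0,0,0,0,0],
    [6,0,0,0,0,0,0],
  ],
)

```text
clock: 41.65
position: [0.5737, 0.0862, 0.132]
orientation: [0.997, 0.072, 0.0, 0.001]
force: [0.4, -0.6, 5.9]
opening: 0.0117
gripper_force: 10.0
```

>>> servo_tool(
  series=[
    [36,0,0,0,0,0,0],
    [36,0,0,0,0,0,0],
    [36,0,0,0,0,0,0],
    [36,0,0,0,0,0,0],
    [36,0,0,0,0,0,0],
  ],
)

```text
clock: 42.15
position: [0.573, 0.0866, 0.1309]
orientation: [0.997, 0.072, -0.0, 0.0]
force: [0.0, 0.4, -0.2]
opening: 0.0361
gripper_force: 0.0
```

>>> servo_tool(
  series=[
    [36,0,0,20,0,0,0],
    [36,0,0,50,0,0,0],
    [36,0,0,90,0,0,0],
    [36,0,0,120,0,0,0],
    [36,0,0,120,0,0,0],
  ],
)

```text
clock: 42.65
position: [0.5761, 0.0865, 0.2569]
orientation: [0.997, 0.072, 0.005, 0.001]
force: [0.2, 0.1, 0.5]
opening: 0.036
gripper_force: 0.0
```

>>> servo_tool(
  series=[
    [36,22,-150,0,0,0,0],
    [36,22,-150,0,0,0,0],
    [36,22,-150,0,0,0,0],
    [36,22,-150,0,0,0,0],
    [36,22,-150,0,0,0,0],
  ],
)

```text
clock: 43.15
position: [0.5947, -0.0641, 0.2498]
orientation: [0.997, 0.071, -0.001, -0.001]
force: [-0.8, 0.8, -0.5]
opening: 0.0358
gripper_force: 0.0
```

>>> servo_tool(
  series=[
    [36,22,-150,-60,0,0,0],
    [36,22,-150,-60,0,0,0],
    [36,22,-150,-60,0,0,0],
    [36,22,-150,-60,0,0,0],
    [36,22,-150,-60,0,0,0],
  ],
)

```text
clock: 43.65
position: [0.6166, -0.2128, 0.1893]
orientation: [0.997, 0.071, -0.001, -0.001]
force: [0.2, 0.0, -0.3]
opening: 0.0358
gripper_force: 0.0
```

Run:
```python
from h import *
s,p,im=shot("scene","s10");print(s["clock"],s["position"])
P=lambda y,z,x=0:proj(p,np.r_[np.array([.5875,-.0109])+R.from_euler('z',.1438).as_matrix()[:2,:2]@np.array([x,y])/1000,z/1000])[0].round(1)
for x in(-82,82): print(x,"hinge",P(97,48,x),"rail upright",P(97,156,x),"+5deg",P(97-9.4,155.6,x))
cv2.imwrite("pics/s10c.png",cv2.resize(im[140:300,150:370],None,fx=3.6,fy=3.6,interpolation=cv2.INTER_CUBIC))
```

```text
43.65 [ 0.61657277 -0.2128496   0.18925379]
-82 hinge [290.7 207.1] rail upright [293.3 183.6] +5deg [289.6 184.4]
82 hinge [307.3 261.4] rail upright [311.9 241.1] +5deg [307.9 241.9]
```

View pics/s10c.png

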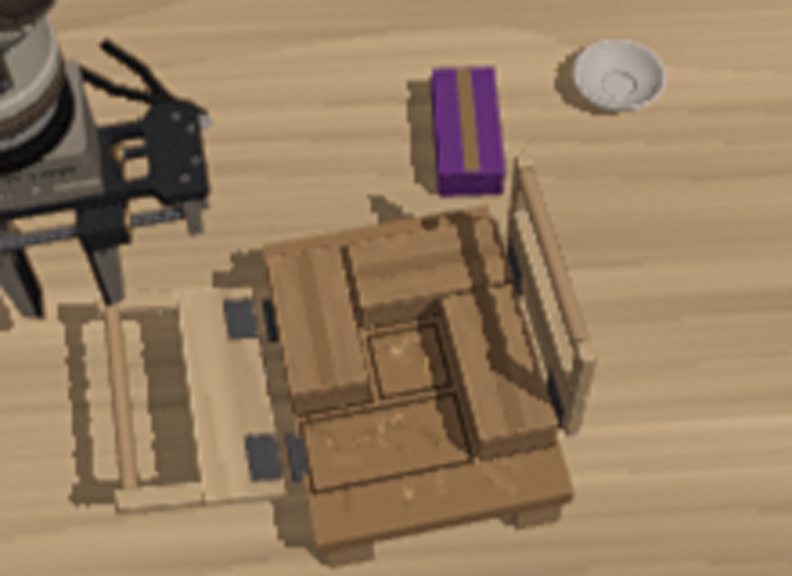

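The left board stands upright: its near arm top is at crop (590,357), or px (314,239), against a predicted (312,241). Now the right rail.

>>> servo_tool(
  series=[
    [36,0,-2,-40,0,0,0],
    [36,0,-2,-80,0,0,0],
    [36,0,-2,-115,0,0,0],
    [36,0,-2,-115,0,0,0],
    [36,0,-2,-115,0,0,0],
  ],
)

```text
clock: 44.2
position: [0.618, -0.2136, 0.0777]
orientation: [0.997, 0.073, 0.0, 0.0]
force: [0.2, -0.9, 0.3]
opening: 0.0359
gripper_force: 0.0
```

>>> servo_tool(
  series=[
    [36,0,0,-12,0,0,0],
    [36,0,0,-24,0,0,0],
    [36,0,0,-36,0,0,0],
    [36,0,0,-50,0,0,0],
    [36,0,0,-50,0,0,0],
  ],
)

```text
clock: 44.7
position: [0.6152, -0.2144, 0.023]
orientation: [0.997, 0.072, -0.002, -0.001]
force: [-0.8, -0.4, -0.6]
opening: 0.0358
gripper_force: 0.0
```

>>> servo_tool(
  series=[
    [20,0,0,0,0,0,0],
    [6,0,0,0,0,0,0],
    [6,0,0,0,0,0,0],
    [6,0,0,0,0,0,0],
    [6,0,0,0,0,0,0],
  ],
)

```text
clock: 45.2
position: [0.6162, -0.2089, 0.0245]
orientation: [0.997, 0.072, -0.001, -0.005]
force: [-0.2, 16.6, -3.0]
opening: 0.012
gripper_force: 10.0
```

The dowel pulls the tool about 6 mm inward, and the w9 rail reading fits this board starting tilted up by about 0.25 rad (rail z≈0.075). I'll regrip higher and centred.

>>> servo_tool(
  series=[
    [36,0,0,0,0,0,0],
    [36,0,0,0,0,0,0],
    [36,0,3,5,0,0,0],
    [36,0,6,15,0,0,0],
    [36,0,6,22,0,0,0],
  ],
)

```text
clock: 45.7
position: [0.6181, -0.2098, 0.0502]
orientation: [0.997, 0.072, 0.001, 0.001]
force: [-0.7, -0.5, 0.4]
opening: 0.0358
gripper_force: 0.0
```

>>> servo_tool(
  series=[
    [20,0,0,0,0,0,0],
    [6,0,0,0,0,0,0],
    [6,0,0,0,0,0,0],
    [6,0,0,0,0,0,0],
    [6,0,0,0,0,0,0],
  ],
)

```text
clock: 46.2
position: [0.6169, -0.2091, 0.0478]
orientation: [0.997, 0.072, -0.0, -0.0]
force: [-0.6, 1.9, 0.7]
opening: 0.0115
gripper_force: 10.0
```

>>> servo_tool(
  series=[
    [6,-0.5,3.5,10.7,0,0,0],
    [6,-1.2,8.1,20.9,0,0,0],
    [6,-2,14,30.6,0,0,0],
    [6,-3,20.7,39.6,0,0,0],
    [6,-4.1,28.3,47.9,0,0,0],
  ],
)

```text
clock: 46.7
position: [0.6133, -0.1831, 0.0984]
orientation: [0.997, 0.072, 0.0, 0.002]
force: [-2.3, -7.7, 1.4]
opening: 0.0113
gripper_force: 10.0
```

>>> servo_tool(
  series=[
    [6,-1.2,8.4,7.4,0,0,0],
    [6,-2.5,17.6,13.9,0,0,0],
    [6,-4,27.4,19.4,0,0,0],
    [6,-5.4,37.7,23.8,0,0,0],
    [6,-6.7,46.5,26.6,0,0,0],
  ],
)

```text
clock: 47.2
position: [0.6076, -0.1371, 0.1274]
orientation: [0.997, 0.072, 0.002, 0.003]
force: [-2.8, -7.3, 8.6]
opening: 0.0115
gripper_force: 10.0
```

>>> servo_tool(
  series=[
    [6,-1.3,9,2,0,0,0],
    [6,-2.7,18.5,3,0,0,0],
    [6,-4.1,28,3,0,0,0],
    [6,-4.1,28,3,0,0,0],
    [6,-4.1,28,3,0,0,0],
  ],
)

```text
clock: 47.7
position: [0.6032, -0.1062, 0.1303]
orientation: [0.997, 0.072, 0.001, 0.001]
force: [-4.6, -0.0, 12.3]
opening: 0.0115
gripper_force: 10.0
```

>>> servo_tool(
  series=[
    [6,0,0,0,0,0,0],
    [6,0,0,0,0,0,0],
    [6,0,0,0,0,0,0],
    [6,0,0,0,0,0,0],
    [6,0,0,0,0,0,0],
  ],
)

```text
clock: 48.2
position: [0.6032, -0.1062, 0.1303]
orientation: [0.997, 0.072, 0.001, 0.001]
force: [-4.4, 1.2, 14.3]
opening: 0.0116
gripper_force: 10.0
```

>>> servo_tool(
  series=[
    [36,0,0,0,0,0,0],
    [36,0,0,0,0,0,0],
    [36,0,0,0,0,0,0],
    [36,0,0,0,0,0,0],
    [36,0,0,0,0,0,0],
  ],
)

```text
clock: 48.7
position: [0.6021, -0.1064, 0.1254]
orientation: [0.997, 0.072, -0.0, -0.0]
force: [0.2, 0.2, -0.0]
opening: 0.0363
gripper_force: 0.0
```

>>> servo_tool(
  series=[
    [36,0,0,20,0,0,0],
    [36,0,0,50,0,0,0],
    [36,0,0,90,0,0,0],
    [36,0,0,130,0,0,0],
    [36,0,0,130,0,0,0],
  ],
)

```text
clock: 49.2
position: [0.6055, -0.1077, 0.2631]
orientation: [0.997, 0.072, 0.005, 0.003]
force: [0.4, -0.5, 0.8]
opening: 0.0359
gripper_force: 0.0
```

>>> servo_tool(
  series=[
    [36,-150,-150,0,0,0,0],
    [36,-150,-150,0,0,0,0],
    [36,-150,-150,0,0,0,0],
    [36,-150,-150,0,0,0,0],
    [36,-150,-150,0,0,0,0],
  ],
)

```text
clock: 49.7
position: [0.4495, -0.2591, 0.255]
orientation: [0.998, 0.07, -0.001, 0.0]
force: [0.3, 0.7, -0.1]
opening: 0.0364
gripper_force: 0.0
```

Run:
```python
from h import *
s,p,im=shot("scene","s11");print(s["clock"],s["position"])
P=lambda y,z,x=0:proj(p,np.r_[np.array([.5875,-.0109])+R.from_euler('z',.1438).as_matrix()[:2,:2]@np.array([x,y])/1000,z/1000])[0]
for sg in(1,-1):
  for x in(-75,82): print(sg,x,"hinge",((P(97*sg,48,x)-[50,140])*3.6).round(),"rail",((P(97*sg,156,x)-[50,140])*3.6).round(),"in5deg",((P((97-9.4)*sg,155.6,x)-[50,140])*3.6).round())
cv2.imwrite("pics/s11c.png",cv2.resize(im[140:300,110:330],None,fx=3.6,fy=3.6,interpolation=cv2.INTER_CUBIC))
```

```text
49.7 [ 0.44945529 -0.25909975  0.25502644]
1 -75 hinge [869. 249.] rail [878. 165.] in5deg [865. 168.]
1 82 hinge [926. 437.] rail [943. 364.] in5deg [928. 367.]
-1 -75 hinge [615. 296.] rail [600. 214.] in5deg [614. 212.]
-1 82 hinge [648. 492.] rail [636. 423.] in5deg [651. 421.]
```

View pics/s11c.png

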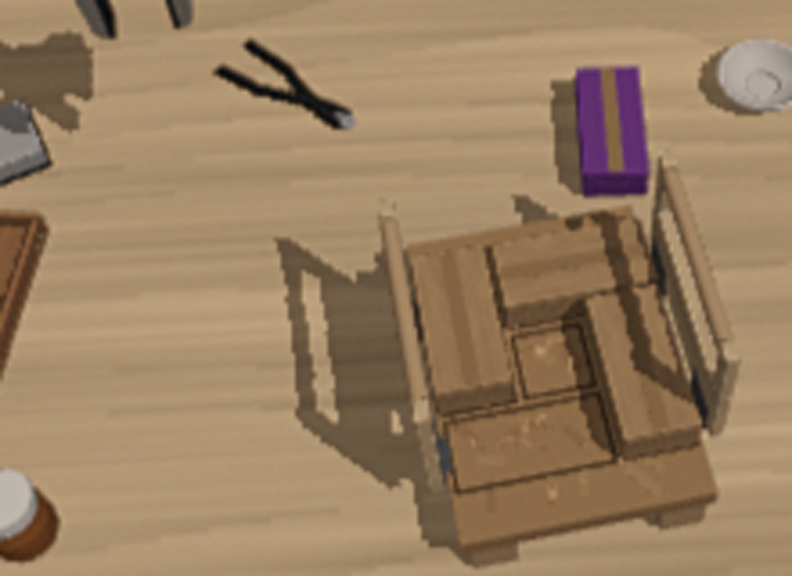

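Both boards look upright: the right rail's near end is at (423,415) against a predicted (420,423), and the left's at about (728,350) against (727,364). One last top view to check the clamp.

Run:
```python
from h import *
s,p,im=shot("top","t12")
cv2.imwrite("pics/t12c.png",cv2.resize(im[125:255,110:410],None,fx=2.6,fy=2.6,interpolation=cv2.INTER_CUBIC))
```

```text
(no output)
```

View pics/t12c.png

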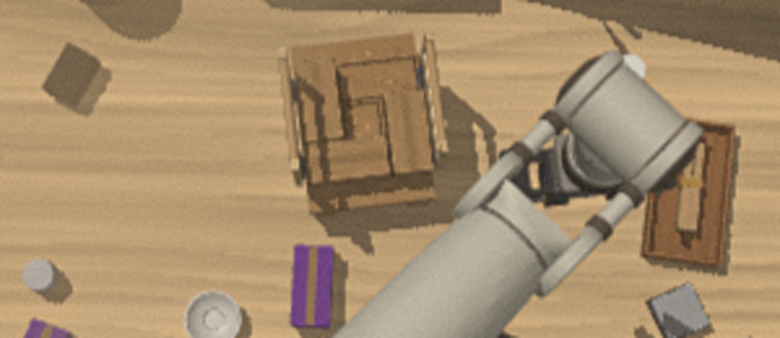

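The clamp lies in the tray at (690,185), the cartons are on their marks and both boards stand. Handing in.

```bash
python3 -c "
from plant import env
print(env.job_done())"
```

```text
the job is handed in; nothing more can be done
None
```

I handed the job in at about 50 s: the clamp lies flat in the tool tray, the three cartons present are on their outlines (places 1, 3 and 4), and both end boards stand within about 2° of upright by the camera; the hand-in gave no verdict.

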